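# Weigh the stain-soap bar on the trip balance

## Task

The stain-soap bar lies on the left pan of the trip balance and is to be weighed. Take the 100 g ring weight (the wider of the two steel rings on the wooden stand) and seat it over the spindle of the right pan, flat on the pan and let go, feeling for the spindle because that pan lies loose and off centre; then nudge the poise along its front rail with the fingertips, without pinching it, until the beam floats level by itself. Treat the balance gently, as its pivots stand only light forces, and leave the soap on its pan and everything else, the smaller ring too, where it is.

Things in the scene. Friction and masses are not known exactly. Their poses are not given: they have to be found in the camera images.
- balance: grey cast base of the trip balance, fixed, 165 x 300 x 36 mm; origin on the table under the middle of the beam; x points away from the operator (the poise rail is on the -x side), y to the left (soap) pan, z up. Two steel pans, 120 mm left and right of the middle, ride on the beam and always stay level: left 128 mm wide, right 116 mm wide with a 6 mm rim.
- pivot (a point): axis of the beam, along x of the base, 78 mm above the table, in the middle of the balance. In front of it a needle up to 160 mm high plays before a white index plate 56 mm wide.
- beam (a joint): tilt of the beam, rad: 0 level, positive when the left (soap) pan is low; stops at +-0.105 (pans 12.5 mm low and high). Starts at +0.105. Once free it settles in about 1.5 s. Any touch on rail, poise or pans falsifies it: read it with the fingers clear. Within its stops it falls 0.0054 rad for each mm that the poise moves to the right.
- poise (a joint): how far the sliding poise stands to the right of its zero end, m, 0 to 0.12; starts within 0 to 0.015. It moves along -y of the base, slides at about 1 N and stays where it is left. It adds 1 g per 2 mm to the right side. Steel saddle 20 x 22 x 16 mm round the rail; above it a post 16 x 16 mm with a knob 18 mm across, top 43 mm above the rail's middle line: push the post sideways.
- rail_zero (a point): point on the middle line of the poise rail (beam level) where the middle of the poise stands at value 0: x -95, y +60, z 78 mm in the base's frame. The rail is a bar 6 mm wide, 10 mm high, 160 mm long along y of the base; it tilts with the beam, so its ends rise and fall by up to 8 mm; end stops rise 8 mm above its middle line.
- rail_end (a point): point on the middle line of the rail where the middle of the poise stands at value 0.12 (x -95, y -60, z 78 mm in the base's frame)
- weight_seat (a point): nominal centre of the upper face of the right (weight) pan with the beam level, 102.5 mm above the table; the face is 12.5 mm higher while the beam lies on its starting stop. The ring must come to lie on this face round the spindle. Pressing the pan down to its lower stop takes 1 to 1.5 N, then it is rigid.
- spindle_tip (a point): nominal top of the steel spindle (9 mm thick, flat end, edge broken by 0.5 mm) that rises 34 mm from the middle of the right pan, beam level. The pan lies loose on its yoke and has slipped to one side: the spindle really stands 3.5 to 6 mm off this point in an unknown level direction, not reported, and 12.5 mm higher at the start. The pan gives way sideways within its 6 mm play at about 1.5 N.
- soap_seat (a point): centre of the upper face of the left (soap) pan when the beam is level, 102.5 mm above the table
- ring_100: the 100 g weight: plain steel ring 32 mm in diameter, 18 mm high, with a through bore of 12.2 mm; origin at the centre of its underside, z up. It starts on a pin of the stand, underside at 16 mm above the table; the pin (9 mm thick) rises 20 mm above the stand's top.
- ring_50: the smaller weight, not needed: steel ring 26 mm in diameter, 15 mm high, on the other pin of the stand, 70 mm away; origin at the centre of its underside
- weight_stand: wooden block 128 x 54 x 16 mm, fixed, with two upright steel pins 35 mm to either side along its x; origin at the centre of its underside
- soap_bar: white soap bar 39 x 87 x 24 mm lying on the left pan; origin at the centre of its underside. It weighs 116 to 153 g, not known beforehand.
- bearing_1: bystander: loose ball bearing 52 mm wide, 16 mm high, lying on the table; origin at the centre of its underside
- thread_spool_0: bystander: upright thread spool 29 mm wide, 42 mm high
- dosing_cup: bystander: dosing cup 57 mm wide, 49 mm high
- masking_tape: bystander: roll of masking tape 98 mm wide, 25 mm high, lying flat
- pliers: bystander: pliers 168 mm long, 15 mm high, lying flat
Not all that is in view belongs to the job. What is shaped like the ring_100 but purple or red is not meant.

How it is judged:
By the outcome, as a careful person would: the job done as asked, in the order asked, and still so for the second after the job is handed in, with the robot touching nothing.
It also fails if it takes over 72 s, if anything falls off the work surface, if the arm or the gripper's body presses on something with over 40 N, if the wrist force passes 120 N, or if a joint passes its speed limit or range.

## Robot

A 7-joint arm with a two-finger parallel gripper is mounted at the origin on a cart in front of the work surface, level with it; the furniture and walls round the work are solid. World frame = base frame: x ahead of the robot, y to its left, z up, the work surface at z = 0. Lengths are in m, angles in rad, forces in N, time in s.
With the tool pointing down it reaches from about 0.375 to 0.925 m from the base axis. Payload 3.1 kg.
Tool frame: the origin (TCP) lies between the finger pads; the fingertips stand 19 mm ahead of it and the grasp point (between the pads) is the TCP; z points along the fingers, y is the line along which they close (so a half turn about z gives the same grasp; the last joint's range is limited). The gripper opens to 85 mm and grips with 20 to 120 N. Pads are 22 mm wide; open, the fingers measure 114 mm over their backs; the gripper's body (76 mm by 85 mm) begins 54 mm behind the grasp point. The pads swing forward as they close: fully open they stand 13 mm farther back than shut.
Start: joints at [-1.297, 0.383, 0.044, 1.598, -0.018, 1.161, -0.05], TCP at [0.236, 0.606, 0.25] pointing down, gripper open.
Joint ranges: [-2.61, 2.61], [-0.41, 2.15], [-1.48, 1.57], [0, 2.5], [-1.57, 4.71], [0.05, 1.97], [-2.85, 2.85]. Speed limits (rad/s): [2.79, 2.79, 3.14, 3.14, 3.14, 3.14, 3.14].

## Interface

Orientations are given as a unit quaternion [x, y, z, w].
In Python, from bench import move_ptp, movel, move_j, move_gripper, pause, inverse_kinematics, read_camera, camera_params, MotionError, sign_off, look_for, tip_of, read_time_s, read_qpos, read_joint_vel, read_effort, read_eef_pos, read_tcp_rot, read_ft_force, read_ft_torque, read_finger_gap, read_grasp_force gives the robot as it stands. Calls block until the motion is done:
- move_ptp(position, orientation): joint-space move of the TCP to a pose.
- movel(position, orientation=None, speed=0.15): straight line of the TCP; orientation=None keeps the orientation; speed is the mean speed in m/s.
- move_j(angles): joint-space move.
- move_gripper(opening, effort=None): finger opening in m; effort is the grip in N (None keeps the last); returns when the fingers have stopped.
- pause(seconds).
- inverse_kinematics(position, orientation): joint angles nearest the present ones, or None.
- read_camera(name): name is "side" or "top" or "wrist"; returns the picture (420x560x3 uint8, red, green, blue); there is no depth.
- camera_params(name): a dict with "K" (3x3 intrinsics, pixels), "camera_from_world" (4x4, takes a point from world to camera coordinates). Camera axes: x right, y down, z forward; pixel columns grow to the right and rows downward; lengths in m; the calibration is good to about 2 mm. The wrist camera is an equidistant fisheye: a pixel r from the principal point sees the ray r / f radians off the axis. A picture is of the moment at which its call begins: read the wrist's pose just before it. camera_params takes no time and is no camera call; for the wrist camera it gives the pose at the moment of the call.
A pose or a line that the arm cannot do raises MotionError and nothing moves.
- sign_off(): hands the job in; it is judged then, once.
Trained networks look in the newest picture that a camera, given by its name, has taken for a name from the list of things; names that differ only in an ending like _2 or _b are one class to them, and where a whole thing is asked for, a point or a joint stands for the part that bears it (a point fixed in the world has none). Each returns a list of dicts, best first, with "confidence" (0 to 1); they miss things now and then, are a little off and sometimes report something else, mostly with a low value. They report only what shows in the picture. A call takes as long as a camera call. They do not tell look-alikes from the thing itself.
- look_for(camera, name): "at" ([column, row] in pixels, amid what is visible of it).
- tip_of(camera, name): "at" ([column, row] in pixels: a listed point, or the origin of a listed thing).
Readings, each from a call of its own:
- read_time_s(): time.
- read_qpos(): joint angles.
- read_joint_vel(): joint speeds.
- read_effort(): joint torques, N m.
- read_eef_pos(): TCP position.
- read_tcp_rot(): TCP orientation.
- read_ft_force(): force on the tool from outside, world axes, zero at the start.
- read_ft_torque(): the same for the moment, N m.
- read_finger_gap(): finger opening in m.
- read_grasp_force(): force on a finger pad.
Only numpy, scipy, OpenCV 4.12 (cv2) and the standard library are available. Lean on these libraries where they do the work, as an engineer would, in place of code of your own. Each camera call takes 0.05 s, during which the arm holds its last target. There are 200 camera calls.

## Working session

There is one attempt and no reset: what is moved stays moved. The work goes in short steps, each a Python script; the robot and the scene stay as the last script left them, time stands still between calls to the robot, and variables do not carry over. Pictures are saved under pics/ and viewed, at most 10 in all, crops included, and the job is handed in when it is done.

```bash
ls; mkdir -p pics
cat > h.py <<'E'
import numpy as np, cv2
from bench import *
from scipy.spatial.transform import Rotation as R
def snap(n): 
    return read_camera(n)
def ray(name,px,P=None):
    P=P or camera_params(name); K=np.array(P["K"]); T=np.array(P["camera_from_world"])
    x=(px[0]-K[0,2])/K[0,0]; y=(px[1]-K[1,2])/K[1,1]
    if name=="wrist":
        r=np.hypot(x,y); d=np.array([np.sin(r)*x/max(r,1e-9),np.sin(r)*y/max(r,1e-9),np.cos(r)])
    else: d=np.array([x,y,1.])
    Rm=T[:3,:3]; return -Rm.T@T[:3,3], Rm.T@d
def at_z(name,px,z,P=None):
    o,d=ray(name,px,P); return o+d*(z-o[2])/d[2]
def proj(name,p,P=None):
    P=P or camera_params(name); K=np.array(P["K"]); T=np.array(P["camera_from_world"])
    c=T[:3,:3]@np.array(p)+T[:3,3]
    if name=="wrist":
        r=np.hypot(c[0],c[1]); th=np.arctan2(r,c[2]); x,y=c[0]/r*th,c[1]/r*th
    else: x,y=c[0]/c[2],c[1]/c[2]
    return np.array([K[0,0]*x+K[0,2],K[1,1]*y+K[1,2]])
def tri(obs):
    A=np.zeros((3,3));b=np.zeros(3)
    for o,d in obs:
        d=d/np.linalg.norm(d);M=np.eye(3)-np.outer(d,d);A+=M;b+=M@o
    return np.linalg.solve(A,b)
def save(im,fn): cv2.imwrite("pics/"+fn,im[:,:,::-1])
E
python3 - <<'E'
from h import *
a=snap("top");b=snap("side")
save(np.hstack([a,b])[:, :],"full.png")
im=cv2.resize(np.vstack([a,b]),(560,840)); 
save(a,"top.png");save(b,"side.png")
for c in("top","side"):
    P=camera_params(c);T=np.array(P["camera_from_world"]);print(c,-T[:3,:3].T@T[:3,3],T[2,:3],P["K"][0][0])
    for n in["balance","pivot","rail_zero","rail_end","weight_seat","spindle_tip","soap_seat","ring_100","ring_50","weight_stand","soap_bar","poise","bearing_1"]:
        print(n,[(np.round(r["at"]).tolist(),round(r["confidence"],2)) for r in tip_of(c,n)[:4]] if n!="poise" else [(np.round(r["at"]).tolist(),round(r["confidence"],2)) for r in look_for(c,n)[:4]])
print(read_time_s(),read_ft_force(),read_tcp_rot())
E
```

```text
pics
top [ 0.35103837 -0.0482049   1.30229548] [ 0.16153289 -0.02029956 -0.98665853] 438.2227256936004
balance [([244.0, 190.0], 0.72)]
pivot [([246.0, 191.0], 0.94), ([282.0, 190.0], 0.72)]
rail_zero [([215.0, 214.0], 0.7)]
rail_end [([254.0, 221.0], 0.66), ([240.0, 274.0], 0.52)]
weight_seat [([282.0, 188.0], 0.71)]
spindle_tip [([287.0, 186.0], 0.81), ([243.0, 190.0], 0.47)]
soap_seat [([199.0, 177.0], 0.98)]
ring_100 [([322.0, 223.0], 0.65), ([361.0, 230.0], 0.49), ([357.0, 207.0], 0.49), ([389.0, 240.0], 0.45)]
ring_50 [([322.0, 223.0], 0.65), ([361.0, 230.0], 0.49), ([357.0, 207.0], 0.49), ([389.0, 240.0], 0.45)]
weight_stand [([359.0, 217.0], 0.71), ([345.0, 277.0], 0.19)]
soap_bar [([201.0, 176.0], 0.67)]
poise [([223.0, 214.0], 0.45)]
bearing_1 [([254.0, 219.0], 0.63), ([342.0, 181.0], 0.51), ([341.0, 277.0], 0.34)]
side [ 0.42574191 -1.01608664  0.5783832 ] [ 0.12052227  0.8867436  -0.44627364] 432.3507305714825
balance [([298.0, 220.0], 0.65)]
pivot [([206.0, 234.0], 0.72), ([297.0, 197.0], 0.61)]
rail_zero [([261.0, 192.0], 0.61)]
rail_end [([259.0, 214.0], 0.61), ([297.0, 198.0], 0.3)]
weight_seat [([302.0, 210.0], 0.81)]
spindle_tip []
soap_seat [([293.0, 175.0], 0.93)]
ring_100 [([263.0, 345.0], 0.8), ([274.0, 304.0], 0.68), ([277.0, 282.0], 0.55), ([305.0, 294.0], 0.51)]
ring_50 [([263.0, 345.0], 0.8), ([274.0, 304.0], 0.68), ([277.0, 282.0], 0.55), ([305.0, 294.0], 0.51)]
weight_stand [([290.0, 308.0], 0.63), ([295.0, 196.0], 0.6)]
soap_bar [([294.0, 185.0], 0.69), ([302.0, 210.0], 0.47)]
poise []
bearing_1 [([338.0, 289.0], 0.56)]
1.4 [ 0.24334229  0.56421257 -0.05686878] [ 1.84830706e-01  9.82770375e-01 -8.58863293e-06 -1.32076562e-05]
```

Run:
```python
import cv2,numpy as np
a=cv2.imread("pics/top.png");b=cv2.imread("pics/side.png")
A=cv2.resize(a[130:290,150:420],None,fx=2.96,fy=2.96,interpolation=cv2.INTER_CUBIC)
cv2.imwrite("pics/topc.png",A[:, :800])
cv2.imwrite("pics/sidec.png",cv2.resize(b[130:370,170:440],None,fx=2.5,fy=2.5,interpolation=cv2.INTER_CUBIC))
```

```text
(no output)
```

View pics/topc.png

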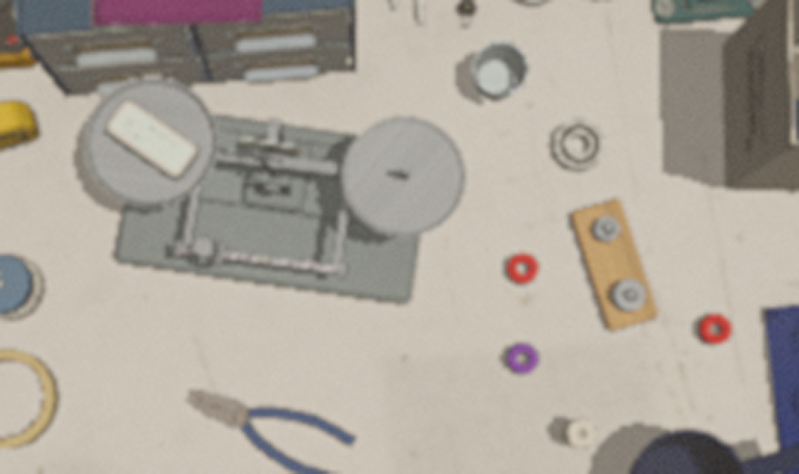

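View pics/sidec.png

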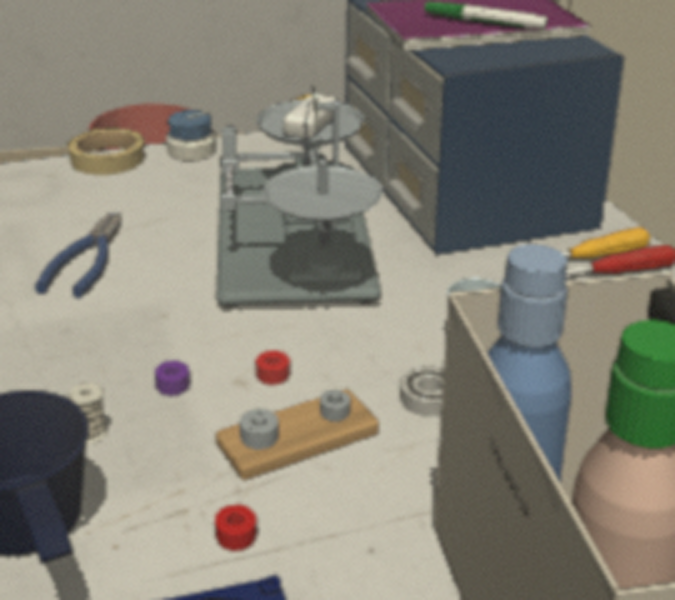

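Candidates (top view pixels): red (326,221), red (391,241), purple (326,251) – wrong colours; steel rings on the stand at (362,229) and (355,207). The nearer one (362,229) is clearly wider (side view 274,301), so that one is the ring_100. The balance has the soap at left, and the poise stands near the rail's left end at (219,214).

Run:
```python
from h import *
from scipy.optimize import least_squares
t=.105;c,s=np.cos(t),np.sin(t)
def beam(p): # tilt about x axis at z=78: left(+y) low
    x,y,z=p; z-=.078; return [x,c*y+s*z,.078-s*y+c*z]
M={"pivot":[0,0,.078],"rail_zero":beam([-.095,.06,.078]),"rail_end":beam([-.095,-.06,.078]),"weight_seat":[0,-.12,.115],"soap_seat":[0,.12,.09]}
O=[("top","pivot",(246,191)),("top","rail_zero",(215,214)),("top","weight_seat",(282,188)),("top","soap_seat",(199,177)),
("side","pivot",(297,197)),("side","rail_zero",(261,192)),("side","rail_end",(259,214)),("side","weight_seat",(302,210)),("side","soap_seat",(293,175)),("top","rail_end",(254,221))]
P={k:camera_params(k) for k in("top","side")}
def W(q,p):
    C,S=np.cos(q[2]),np.sin(q[2]); return [q[0]+C*p[0]-S*p[1],q[1]+S*p[0]+C*p[1],p[2]]
f=lambda q:np.concatenate([proj(a,W(q,M[n]),P[a])-np.array(u) for a,n,u in O])
r=least_squares(f,[.45,0,0],loss="soft_l1");q=r.x
print(q,np.round(f(q).reshape(-1,2),1).tolist())
print("spindle nominal",W(q,[0,-.12,.149]))
for n,u1,u2 in(("ring100",(361.8,229.3),(273.6,299)),("ring50",(354.7,207),(304,291))):
    print(n,tri([ray("top",u1),ray("side",u2)]),at_z("top",u1,.036),at_z("side",u2,.036))
P1=camera_params("wrist");T=np.array(P1["camera_from_world"]);e=read_eef_pos();Rt=R.from_quat(read_tcp_rot()).as_matrix()
print("cam in tool",Rt.T@(-T[:3,:3].T@T[:3,3]-e),(T[:3,:3]@Rt).round(2).tolist(),P1["K"])
for i in range(5): print(read_ft_force(),read_time_s())
```

```text
[ 0.61803651  0.03170201 -0.12140425] [[-5.2, -6.0], [-0.3, 0.8], [0.9, 0.5], [-0.4, 0.8], [-0.8, 2.0], [0.6, 1.0], [1.9, -6.4], [-2.9, -3.8], [0.7, 3.1], [2.4, -0.6]]
spindle nominal [np.float64(0.603503762072873), np.float64(-0.08741473968626581), 0.149]
ring100 [ 0.50647066 -0.32441104  0.03044762] [ 0.50571182 -0.32320171  0.036     ] [ 0.50573268 -0.33140883  0.036     ]
ring50 [ 0.5727347  -0.30443995  0.02682734] [ 0.57118049 -0.30260108  0.036     ] [ 0.57024972 -0.31628186  0.036     ]
cam in tool [ 0.06536382  0.00019713 -0.1231646 ] [[-0.0, 1.0, -0.0], [-0.96, -0.0, -0.26], [-0.26, -0.0, 0.96]] [[325.1922621    0.         283.83584961]
 [  0.         325.1922621  207.11589536]
 [  0.           0.           1.        ]]
[ 0.24334229  0.56421257 -0.05686878] 1.4
[ 0.24334229  0.56421257 -0.05686878] 1.4
[ 0.24334229  0.56421257 -0.05686878] 1.4
[ 0.24334229  0.56421257 -0.05686878] 1.4
[ 0.24334229  0.56421257 -0.05686878] 1.4
```

```bash
cat >> h.py <<'E'
def Q(a): return R.from_matrix(np.array([[np.cos(a),np.sin(a),0],[np.sin(a),-np.cos(a),0],[0,0,-1]])).as_quat()
YB=-0.121; BO=np.array([.618,.0317])
def B(x,y,z): # balance -> world
    c,s=np.cos(YB),np.sin(YB); return np.array([BO[0]+c*x-s*y,BO[1]+s*x+c*y,z])
E
python3 - <<'E'
from h import *
SP=B(0,-.12,.149)
print(inverse_kinematics(SP+[0,0,.1],Q(YB)),inverse_kinematics([.506,-.324,.13],Q(.295)))
move_ptp([.42,.22,.32],Q(YB+.6)); 
move_ptp(SP+[0,0,.11],Q(YB)); print(read_time_s(),read_eef_pos(),read_ft_force())
P=camera_params("wrist");im=snap("wrist");save(im,"w1.png")
print("proj nominal",proj("wrist",SP,P))
for n in("spindle_tip","weight_seat","rail_zero","rail_end","pivot","soap_seat","ring_100"):
    r=tip_of("wrist",n)[:3];print(n,[(np.round(x["at"],1).tolist(),round(x["confidence"],2)) for x in r])
r=look_for("wrist","poise");print(r)
E
```

```text
[-0.69262213  0.46184552  1.00034812  1.73451553 -0.41814013  1.17740408
 -1.26675158] [-0.15197002  0.55965427  0.83809651  1.84685019 -0.50224409  0.96107699
 -0.36761304]
4.35 [ 0.60378578 -0.08475627  0.2587803 ] [-0.08811784  0.38220493  0.19502209]
proj nominal [287.69458224 212.23001593]
spindle_tip [([294.0, 205.1], 0.81), ([435.3, 117.0], 0.28)]
weight_seat [([295.1, 192.7], 0.82)]
rail_zero [([132.3, 273.1], 0.64)]
rail_end [([231.9, 278.4], 0.81), ([470.1, 234.2], 0.36)]
pivot [([171.6, 188.2], 0.7)]
soap_seat []
ring_100 [([471.3, 235.0], 0.87), ([396.2, 215.8], 0.86), ([457.0, 186.3], 0.82)]
[{'at': [137.1, 275.3], 'confidence': 0.71}, {'at': [371.1, 57.4], 'confidence': 0.17}]
```

View pics/w1.png

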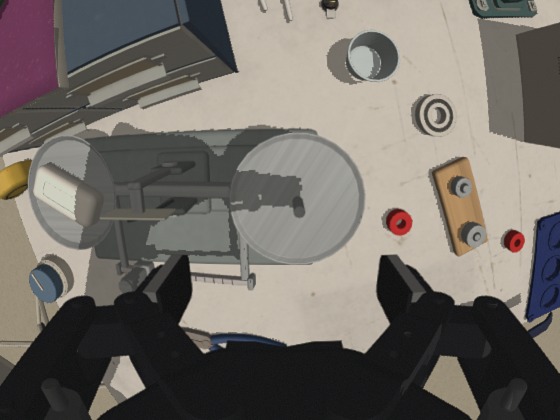

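The wrist view shows the right pan with its spindle near (299,206), the soap at left (68,192), the poise near (137,275), and the stand's wide ring near (474,235). Now I'll take the same relative view over the ring's pin, so calibration errors cancel.

Run:
```python
from h import *
import pickle
SP=B(0,-.12,.149)
e=read_eef_pos();print(read_time_s(),e)
P=camera_params("wrist");im=snap("wrist");save(im,"w2.png");r=tip_of("wrist","spindle_tip")[0];print(r,read_eef_pos())
D={"sp":(e,P,read_tcp_rot())}
G=np.array([.506,-.324,.036+.11])
movel(G+[0,0,.1],Q(.295),speed=.3);movel(G,Q(.295),speed=.15);pause(.3)
e=read_eef_pos();P=camera_params("wrist");im2=snap("wrist");save(im2,"w3.png");D["pin"]=(e,P,read_tcp_rot());print(read_time_s(),e,read_tcp_rot(),Q(.295),read_ft_force())
for n in("ring_100","weight_stand"): print(n,[(np.round(x["at"],1).tolist(),round(x["confidence"],2)) for x in tip_of("wrist",n)[:4]])
pickle.dump(D,open("D.pkl","wb"))
f=lambda m,x,y:cv2.resize(m[y:y+80,x:x+80],(400,400),interpolation=cv2.INTER_CUBIC)
save(np.hstack([f(im,260,170),f(im2,250,170)]),"cmp.png")
```

```text
4.8 [ 0.60354485 -0.08703504  0.25913551]
{'at': [288.0, 203.0], 'confidence': 0.6} [ 0.60350007 -0.08734033  0.25905711]
7.0667 [ 0.50647238 -0.3243523   0.14687923] [9.89148836e-01 1.46915641e-01 5.59522623e-04 2.49747341e-04] [0.98914158 0.14696574 0.         0.        ] [ 0.22527705  0.05304526 -0.44324853]
ring_100 [([283.2, 207.3], 0.97), ([367.9, 254.4], 0.96), ([157.8, 233.8], 0.76), ([281.4, 117.1], 0.7)]
weight_stand [([282.6, 159.7], 0.64), ([283.5, 116.1], 0.4)]
```

View pics/cmp.png

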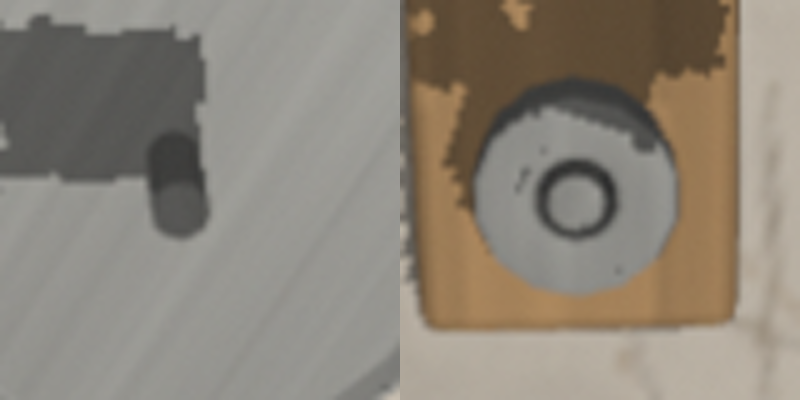

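Spindle tip disc at wrist px (296.4,212.0) and pin tip at (285.2,209.6), with the wide ring concentric round it; steel colour and width confirm it as ring_100.

Run:
```python
from h import *
import pickle
D=pickle.load(open("D.pkl","rb"))
sp=at_z("wrist",(296.4,212.0),.149,D["sp"][1]); pin=at_z("wrist",(285.2,209.6),.036,D["pin"][1])
Ts=R.from_quat(D["sp"][2]).as_matrix();Tp=R.from_quat(D["pin"][2]).as_matrix()
print("spindle",sp,"pin",pin,"tcp-rel",Ts.T@(sp-D["sp"][0]),Tp.T@(pin-D["pin"][0]),"offset from nominal",sp-B(0,-.12,.149))
D["spw"]=sp;D["pinw"]=pin;pickle.dump(D,open("D.pkl","wb"))
move_gripper(.05,20)
a=.295
movel([pin[0],pin[1],.075],Q(a),speed=.15)
F0=[]
for i in range(8): pause(.02);F0.append(read_ft_force())
print("noise",np.std(F0,0),np.mean(F0,0))
movel([pin[0],pin[1],.0365],Q(a),speed=.08)
pause(.2);print(read_ft_force(),read_eef_pos())
move_gripper(.0,20);pause(.2)
print(read_finger_gap(),read_grasp_force(),read_ft_force(),read_eef_pos(),read_time_s())
```

```text
spindle [ 0.60260708 -0.09636958  0.149     ] pin [ 0.50874674 -0.32530132  0.036     ] tcp-rel [0.00018634 0.00939772 0.11013397] [0.00178576 0.00149607 0.11088214] offset from nominal [-0.00090833 -0.00894697  0.        ]
noise [0.74019035 0.57394929 0.3577385 ] [0.04574906 0.13019731 0.18780894]
[ 0.59253476 -0.13598458 -1.65732729] [ 0.50915273 -0.32568152  0.03704965]
0.030120142518606403 20.75663064373657 [-0.22045308  0.34682     4.05364843] [ 0.50918242 -0.32554901  0.03704199] 9.7
```

Run:
```python
from h import *
p=read_eef_pos();q=Q(.295)
movel([p[0],p[1],.075],q,speed=.05)
print(read_finger_gap(),read_grasp_force(),read_ft_force())
movel([p[0],p[1],.25],q,speed=.3);pause(.3)
e=read_eef_pos();P=camera_params("wrist");im=snap("wrist");save(im,"w4.png")
Rt=R.from_quat(read_tcp_rot())
print(read_finger_gap(),read_grasp_force(),e,read_time_s())
for h in(-.003,-.0205): pass
for z in (0,.005): print("pred axis pt tool z",z,proj("wrist",e+Rt.apply([0,0,z-.0]),P))
print([(x["at"],x["confidence"]) for x in tip_of("wrist","ring_100")[:3]],"pred underside",proj("wrist",e+Rt.apply([0,0,.021]),P),"top",proj("wrist",e+Rt.apply([0,0,.003]),P))
c=im[150:270,220:360];save(cv2.resize(c,(700,600),interpolation=cv2.INTER_CUBIC),"w4c.png")
```

```text
0.030469332032003187 20.275990173686296 [-0.08531102 -0.01157874 -1.62914239]
0.029992161053548405 20.273791272193193 [ 0.50833521 -0.32496767  0.24815055] 11.7
pred axis pt tool z 0 [282.83905619 283.4063315 ]
pred axis pt tool z 0.005 [282.87572069 278.01485338]
[([185.2, 208.8], 0.8), ([283.6, 116.0], 0.71), ([348.8, 224.6], 0.68)] pred underside [282.97972872 262.79014043] top [282.8613157  280.13155139]
```

View pics/w4c.png

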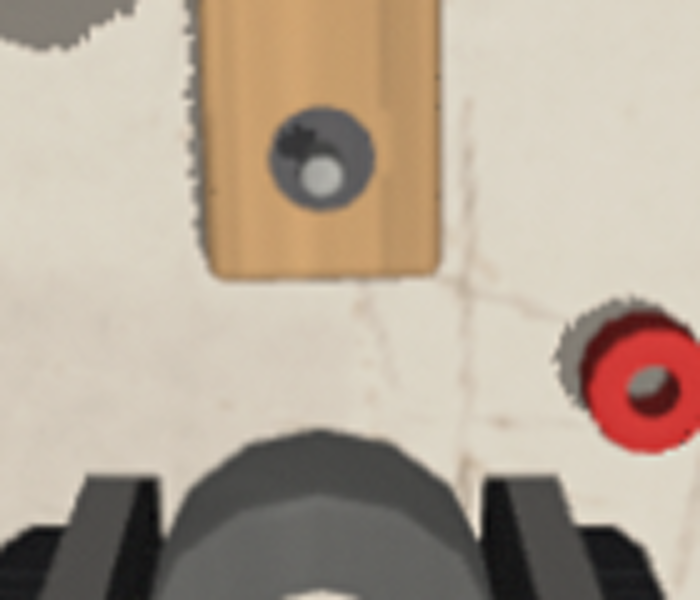

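```bash
cat >> h.py <<'E'
def avgF(n=8,dt=.02):
    F=[]
    for i in range(n): pause(dt);F.append(read_ft_force())
    return np.mean(F,0)
E
python3 - <<'E'
from h import *
X,Y=.6030,-.0957;q=Q(YB)
movel([X,Y,.22],q,speed=.25);movel([X,Y,.180],q,speed=.12);pause(.2)
e=np.array(read_eef_pos());d=e-[X,Y,.180];print("track err",d,read_tcp_rot()-q)
F0=avgF(12);print("base",F0,read_time_s())
cmd=np.array([X,Y,.180])-[d[0],d[1],0]
z=.180
for k in range(10):
    z-=.004; movel([cmd[0],cmd[1],z],q,speed=.04); dF=avgF(7)-F0; e=read_eef_pos()
    print(k,np.round(e,4),dF.round(2))
    if dF[2]>.7 or np.hypot(dF[0],dF[1])>1.2: print("contact");break
print(read_time_s())
save(snap("wrist"),"w5.png")
E
```

```text
track err [ 0.00072611 -0.00039669  0.00102736] [-7.08587877e-06 -1.09162948e-04  9.65665177e-04  2.63260027e-05]
base [ 0.13110818  0.22237856 -1.23324485] 13.7833
0 [ 0.6022 -0.0953  0.1759] [-0.11 -0.13  0.16]
1 [ 0.6022 -0.0953  0.1719] [ 0.03 -0.26  0.13]
2 [ 0.6022 -0.0953  0.1679] [ 0.26 -0.33 -0.27]
3 [ 0.6023 -0.0952  0.1639] [ 0.34 -0.53  0.33]
4 [ 0.6022 -0.0953  0.1599] [ 0.46 -0.32 -0.23]
5 [ 0.6022 -0.0953  0.1559] [ 0.02 -0.02 -0.21]
6 [ 0.6022 -0.0953  0.1519] [ 0.25 -0.39 -0.13]
7 [ 0.6022 -0.0953  0.1479] [ 0.19 -0.12 -0.14]
8 [ 0.6021 -0.0952  0.1439] [ 0.45 -0.19  0.06]
9 [ 0.6021 -0.0952  0.1399] [-0.02 -0.08 -0.04]
17.45
```

Run:
```python
import cv2
a=cv2.imread("pics/w5.png");cv2.imwrite("pics/w5c.png",cv2.resize(a[170:320,180:380],(800,600),interpolation=cv2.INTER_CUBIC))
```

```text
(no output)
```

View pics/w5c.png

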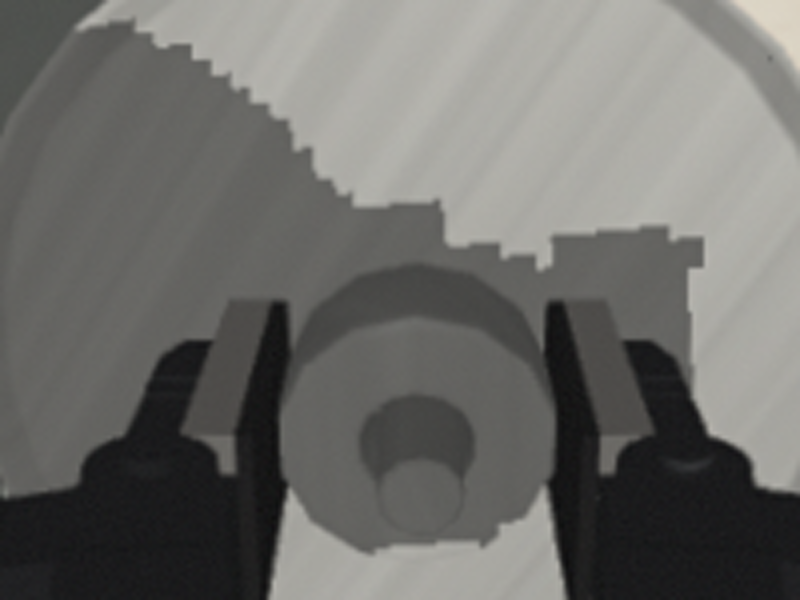

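The spindle tip shows inside the bore, centred (crop 420,497) and standing above the ring: the ring is threaded. Now I lower it the last 3 mm, release, and back off.

Run:
```python
from h import *
e=np.array(read_eef_pos());q=Q(YB)
X,Y=.60227,-.0953
F0=avgF(8)
for z in(.1375,.1365,.136):
    movel([X,Y,z],q,speed=.02);dF=avgF(6)-F0;print(z,np.round(read_eef_pos(),4),dF.round(2))
    if dF[2]>.6: break
move_gripper(.05,20);pause(.1);print(read_finger_gap(),(avgF(5)-F0).round(2))
movel([X,Y,.18],q,speed=.1);movel([X,Y,.23],q,speed=.25);
V=B(-.06,.0,.24);print(read_time_s())
movel(V,q,speed=.25);pause(.5)
e=read_eef_pos();P=camera_params("wrist");im=snap("wrist");save(im,"w6.png")
import pickle;pickle.dump((e,P),open("v6.pkl","wb"))
for n in("rail_zero","rail_end","pivot","weight_seat","soap_seat","spindle_tip","ring_100"): print(n,[(np.round(x["at"],1).tolist(),round(x["confidence"],2)) for x in tip_of("wrist",n)[:2]])
print([(np.round(x["at"],1).tolist(),round(x["confidence"],2)) for x in look_for("wrist","poise")[:2]],e,read_time_s())
for z,y in((.084,.06),(.0717,.06),(.1,.05)): print(proj("wrist",B(-.095,y,z),P))
```

```text
0.1375 [ 0.6022 -0.0952  0.1375] [0.08 0.35 0.03]
0.1365 [ 0.6023 -0.0953  0.1366] [-0.25 -0.23  0.66]
0.0501163466369829 [-0.37  0.4   1.03]
19.8
rail_zero [([226.3, 231.8], 0.91), ([154.4, 125.9], 0.31)]
rail_end [([350.2, 228.4], 0.62)]
pivot [([288.0, 122.2], 0.9)]
weight_seat [([429.9, 131.3], 0.86)]
soap_seat []
spindle_tip []
ring_100 [([536.4, 145.3], 0.75), ([439.7, 138.9], 0.72)]
[([236.8, 231.6], 0.57)] [0.55857236 0.03843343 0.24002762] 21.4667
[218.53534718 235.0174545 ]
[220.94118061 230.63562104]
[226.23839792 241.37538855]
```

View pics/w6.png

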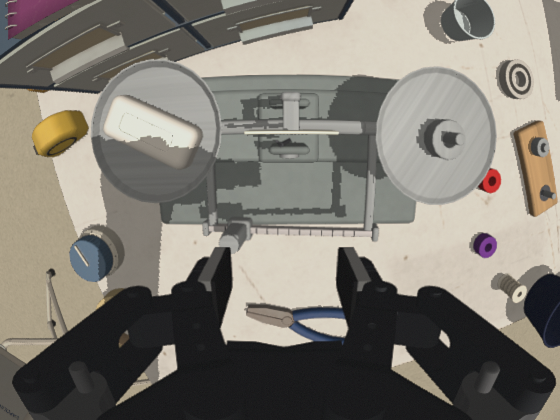

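The ring is seated round the spindle on the right pan (445,138), gripper clear. The poise is at (235,236) near the rail's left end. I'll refit the balance from this view and go to a pitched reading pose in front of the needle.

```bash
cat >> h.py <<'E'
def Qp(a,p): # tool pitched forward by p
    x=np.array([np.cos(a),np.sin(a),0]);Z=np.array([0,0,1.])
    zt=np.sin(p)*x-np.cos(p)*Z; xt=np.cos(p)*x+np.sin(p)*Z
    return R.from_matrix(np.column_stack([xt,np.cross(zt,xt),zt])).as_quat()
E
python3 - <<'E'
from h import *
import pickle
from scipy.optimize import least_squares
e,P=pickle.load(open("v6.pkl","rb"))
t=.105;c,s=np.cos(t),np.sin(t)
def beam(p):
    x,y,z=p; z-=.078; return [x,c*y+s*z,.078-s*y+c*z]
O=[([0,0,.078],(288,122.2)),(beam([-.095,.06,.078]),(226.3,231.8)),(beam([-.095,-.06,.078]),(350.2,228.4)),
 (beam([-.095,.08,.086]),(206,228)),(beam([-.095,-.08,.086]),(376,229))]
def W(q,p):
    C,S=np.cos(q[2]),np.sin(q[2]); return [q[0]+C*p[0]-S*p[1],q[1]+S*p[0]+C*p[1],p[2]]
f=lambda q:np.concatenate([proj("wrist",W(q,m),P)-np.array(u) for m,u in O])
r=least_squares(f,[.618,.03,-.12],loss="soft_l1");q=r.x
print(q,f(q).reshape(-1,2).round(1).tolist())
n=W(q,[0,-.12,.149]);print("spindle off",.6022-n[0],-.0953-n[1])
kz=.078-.0055+.043
open("h.py","a").write("\nBO=np.array([%.5f,%.5f]);YB=%.4f\n"%tuple(q))
C,S=np.cos(q[2]),np.sin(q[2])
for u in((232,242),(237,231)):
    w=at_z("wrist",u,.1155 if u[0]==232 else .082,P)[:2]-q[:2];print("poise in base frame",C*w[0]+S*w[1],-S*w[0]+C*w[1])
import importlib,h;importlib.reload(h)
V=h.B(-.119,0,.155);qq=Qp(q[2],.35)
print(inverse_kinematics(V,qq))
movel(h.B(-.119,0,.2),qq,speed=.2);movel(V,qq,speed=.15);pause(.4)
print(read_eef_pos(),V,read_ft_force(),read_time_s())
im=snap("wrist");save(im,"r0.png");P2=camera_params("wrist")
print("tip pred +.105, 0:",[proj("wrist",h.B(-.0,.082*np.sin(a),.078+.082*np.cos(a)),P2) for a in(.105,0)])
a=cv2.imread("pics/w6.png")
A=cv2.resize(a[205:265,195:275],(400,300),interpolation=cv2.INTER_CUBIC)[:,:,::-1]
x0,y0=np.clip(proj("wrist",h.B(0,0,.16),P2).astype(int)-[70,50],0,400);print(x0,y0)
Bm=cv2.resize(im[y0:y0+150,x0-10:x0+150],(800,750)[:2],interpolation=cv2.INTER_CUBIC)[:600]
save(Bm,"r0c.png")
E
```

```text
[ 0.62338416  0.02758602 -0.10132014] [[-0.9, 0.6], [0.1, -5.7], [3.7, -0.7], [-1.9, 0.3], [0.6, 1.7]]
spindle off -0.009046533847166138 -0.0035014349158276753
poise in base frame -0.09438598730595017 0.04751278565486647
poise in base frame -0.09653914865545127 0.0480769558802957
[-1.37003432  0.11481751  1.21719207  2.29821955 -0.03238391  0.46553224
 -1.8190421 ]
[0.50514401 0.03989115 0.1552614 ] [0.50499005 0.03962409 0.155     ] [-0.62205238 -0.47303758 -0.85670076] 23.7083
tip pred +.105, 0: [array([266.3979971,  29.6210551]), array([284.07825423,  28.92343559])]
214 0
```

View pics/r0c.png

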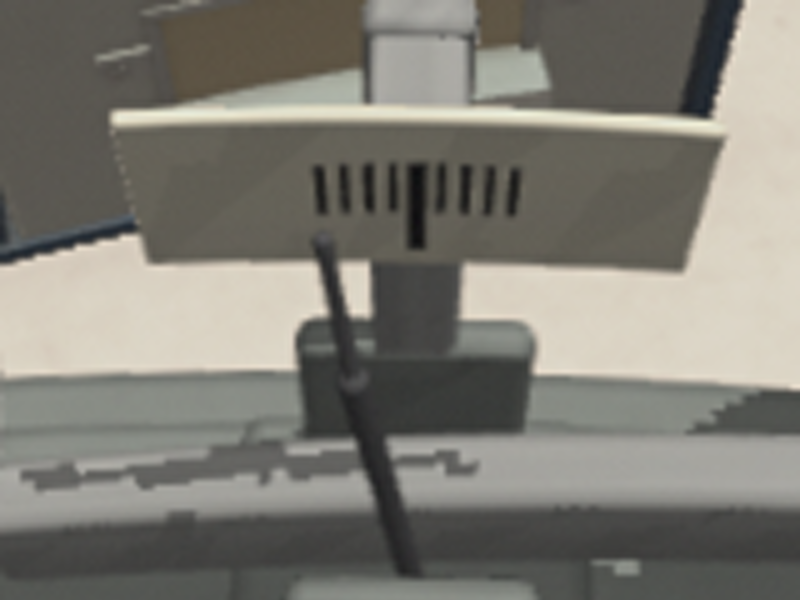

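The picture shows the needle and index plate plainly: needle tip at px (268.4,48), index mark at (287.4,45), so +0.105 rad corresponds to −19 px, about 1 mm of poise per px. Now I straddle the poise with fingers open 50 mm and push its post with the left pad only.

```bash
cat >> h.py <<'E'
BO=np.array([.621,.0278]);YB=-.107
QR=Qp(YB,.35); ZP=.114; ZR=.155
def cen(im,rows,lo,hi):
    g=255-im[rows[0]:rows[1],lo:hi].mean(2).mean(0); w=np.clip(g-np.median(g)-.4*(g.max()-np.median(g)),0,None)
    return lo+(w*np.arange(hi-lo)).sum()/w.sum(), g.max()-np.median(g)
def needle(im):
    m,c1=cen(im,(44,48),272,303); n,c2=cen(im,(50,52),255,320)
    return n-m,(round(n,1),round(m,1),round(c1),round(c2))
def goto(y,z,speed=.15,x=-.099): movel(B(x,y,z),QR,speed=speed)
def by(p=None):
    d=np.array(read_eef_pos())[:2]-BO; return -np.sin(YB)*d[0]+np.cos(YB)*d[1]
def read_tilt(fn):
    movel(B(-.119,0,ZR),QR,speed=.2); pause(.3)
    im=snap("wrist");save(im,fn); a=needle(im); pause(.25); im=snap("wrist"); b=needle(im)
    return a,b
E
python3 - <<'E'
from h import *
im=cv2.imread("pics/r0.png")[:,:,::-1];print(needle(im))
y0=.048
goto(y0,ZR,.15); print(by(),read_finger_gap()); goto(y0,ZP,.08); pause(.1); F0=avgF(5);print(F0)
y1=.060-.045-.0165
goto(y0-.012,ZP,.05); print(by(),(avgF(3)-F0).round(2))
goto(y1,ZP,.035); pause(.15); print("push end",by(),y1,(avgF(3)-F0).round(2))
goto(y1-.012,ZP,.08) if False else goto(y1+.0-.0,ZP,.05)
# back off to middle and leave upward
goto(y1+.0165,ZP,.1); goto(y1+.0165,ZR,.15)
print(read_tilt("r1.png"),read_time_s(),read_ft_force())
E
```

```text
(np.float64(-18.523805665637553), (np.float64(268.4), np.float64(286.9), 73, 46))
0.047329431107520165 0.04944231676708133
[-0.09218067  0.09055608 -0.09325918]
0.0353614429354215 [-0.55  0.17  0.16]
push end -0.001497726229150979 -0.0015000000000000013 [-0.22  0.8   0.08]
((np.float64(-3.517286726642169), (np.float64(283.3), np.float64(286.9), 48, 152)), (np.float64(-3.3085204570749625), (np.float64(282.8), np.float64(286.1), 31, 165))) 28.875 [0.2708411  0.18328982 0.01182665]
```

Run:
```python
import cv2,numpy as np
a=cv2.imread("pics/r1.png")
A=cv2.resize(a[0:75,219:359],(800,428),interpolation=cv2.INTER_CUBIC);Bm=cv2.resize(a[90:260,60:500],(445,172))
o=np.zeros((600,800,3),np.uint8);o[:428]=A;o[428:,:445]=Bm;cv2.imwrite("pics/r1c.png",o)
```

```text
(no output)
```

View pics/r1c.png

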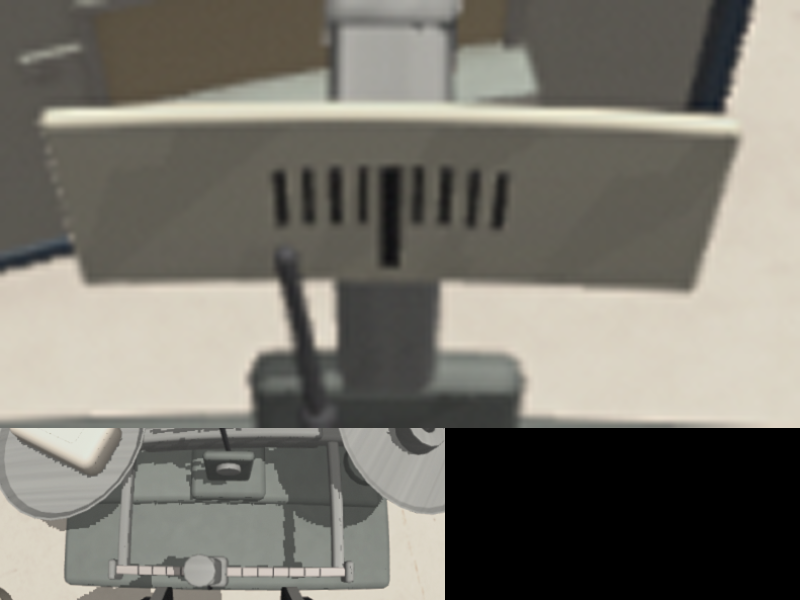

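The needle is still on its stop (tip col 269.2, mark col 287.3). My row window had slipped because of a 2-row pose shift. The poise stands at about 45–50 mm. I'll anchor the detector to the plate's lower edge and push on to about 80.

```bash
cat >> h.py <<'E'
def needle(im):
    g=im[40:62,302:312].mean(2).mean(1); e=40+int(np.argmax(np.diff(g)))+1  # first bright row
    m,c1=cen(im,(e-9,e-5),274,302); n,c2=cen(im,(e-4,e-1),256,320)
    return round(n-m,2),(round(n,1),round(m,1),round(c1),round(c2),e)
def read_tilt(fn):
    movel([.5050,.0396,.155],Qp(-.1013,.35),speed=.2); pause(.3)
    im=snap("wrist");save(im,fn); a=needle(im); pause(.25); im=snap("wrist"); b=needle(im)
    return a,b
def push(y0,y1): # descend at y0 (straddling), push with left pad to TCP y1, retreat
    goto(y0,ZR,.2); goto(y0,ZP,.1); pause(.1); F0=avgF(4)
    goto(y1+(.004 if y1<y0 else -.004),ZP,.06); goto(y1,ZP,.02); pause(.15); p=by(); dF=(avgF(3)-F0).round(2)
    s=.0165 if y1<y0 else -.0165
    goto(y1+s,ZP,.1); goto(y1+s,ZR,.2); return p,dF
E
python3 - <<'E'
from h import *
for f in("r0","r1"): print(needle(cv2.imread(f"pics/{f}.png")[:,:,::-1]))
print(push(.015,-.0385)); print(read_tilt("r2.png"),read_time_s())
E
```

```text
(np.float64(-17.67), (np.float64(269.2), np.float64(286.9), 72, 41, 53))
(np.float64(-18.13), (np.float64(268.7), np.float64(286.9), 72, 46, 50))
(np.float64(-0.038457921408623745), array([-0.31,  0.42, -0.2 ]))
((np.float64(-11.63), (np.float64(272.4), np.float64(284.1), 73, 44, 53)), (np.float64(-12.62), (np.float64(273.3), np.float64(285.9), 73, 44, 53))) 33.0167
```

Run:
```python
from h import *
v=[]
for i in range(5): pause(.2); v.append(needle(snap("wrist"))[0])
n=np.mean(v[-3:]);t=.105*n/-17.9; d=t/.0054/1000; print(v,t,d)
y=-.0385
if 0.002<d<.03:
    print(push(y+.0165,y-d)); print(read_tilt("r3.png")); 
    v=[]
    for i in range(4): pause(.2); v.append(needle(snap("wrist")))
    print(v,"cmd y",y-d,read_time_s())
```

```text
[np.float64(-12.82), np.float64(-12.84), np.float64(-12.57), np.float64(-12.59), np.float64(-12.6)] 0.07383240223463687 0.013672667080488308
(np.float64(-0.05208063227157524), array([-0.4 , -0.03,  0.18]))
((np.float64(-1.01), (np.float64(282.6), np.float64(283.6), 33, 50, 53)), (np.float64(-1.38), (np.float64(285.1), np.float64(286.5), 47, 49, 53)))
[(np.float64(-1.56), (np.float64(285.5), np.float64(287.1), 40, 51, 53)), (np.float64(-1.67), (np.float64(285.4), np.float64(287.1), 41, 50, 53)), (np.float64(-1.31), (np.float64(285.4), np.float64(286.7), 37, 50, 53)), (np.float64(-1.23), (np.float64(285.4), np.float64(286.6), 36, 50, 53))] cmd y -0.05217266708048831 39.0917
```

Run:
```python
from h import *
y=-.05217-.0016
print(push(y+.0181,y)); print(read_tilt("r4a.png")); 
v=[]
for i in range(6): 
    pause(.2); im=snap("wrist");v.append(needle(im))
save(im,"r4.png");print(v,"cmd y",y,read_time_s())
o=np.zeros((600,800,3),np.uint8);o[:428]=cv2.resize(im[0:75,219:359],(800,428),interpolation=cv2.INTER_CUBIC);o[428:,:445]=cv2.resize(im[90:260,60:500],(445,172));save(o,"r4c.png")
```

```text
(np.float64(-0.053777518432614746), array([-0.43, -0.04, -0.34]))
((np.float64(1.64), (np.float64(284.4), np.float64(282.8), 51, 48, 53)), (np.float64(1.55), (np.float64(286.7), np.float64(285.2), 61, 48, 53)))
[(np.float64(1.57), (np.float64(287.4), np.float64(285.8), 53, 48, 53)), (np.float64(1.55), (np.float64(287.3), np.float64(285.8), 49, 49, 53)), (np.float64(1.6), (np.float64(287.2), np.float64(285.6), 53, 48, 53)), (np.float64(1.63), (np.float64(287.3), np.float64(285.6), 53, 47, 53)), (np.float64(1.64), (np.float64(287.3), np.float64(285.6), 53, 47, 53)), (np.float64(1.61), (np.float64(287.2), np.float64(285.6), 53, 48, 53))] cmd y -0.05377 44.275
```

View pics/r4c.png

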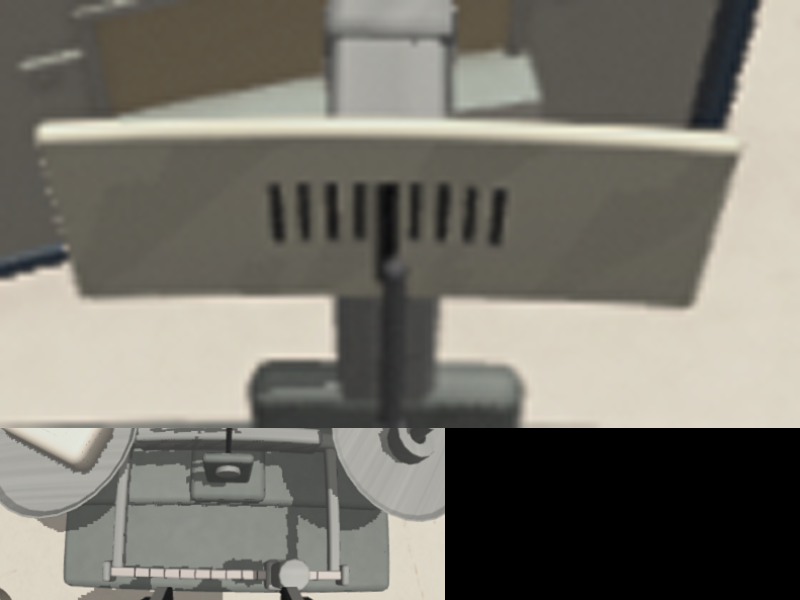

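Run:
```python
from h import *
for f in("r0","r1","r2","r3","r4"):
    im=cv2.imread(f"pics/{f}.png")[:,:,::-1]; e=needle(im)[1][4]
    m=cen(im,(e-20,e-12),283,292)[0]; m2=cen(im,(e-18,e-12),266,309)[0]
    print(f,e,"mark",round(m,2),round(m2,2),"needle",[round(cen(im,(r,r+1),260,310)[0],2) for r in range(e-6,e-1)])
    if f=="r4":
        for r in range(e-7,e+5): print(r,im[r,280:296].mean(1).astype(int))
```

```text
r0 53 mark 286.91 286.53 needle [np.float64(286.94), np.float64(286.95), np.float64(280.53), np.float64(268.12), np.float64(268.61)]
r1 50 mark 286.86 286.84 needle [np.float64(286.82), np.float64(286.44), np.float64(278.54), np.float64(268.56), np.float64(269.05)]
r2 53 mark 284.9 285.63 needle [np.float64(284.05), np.float64(284.07), np.float64(279.98), np.float64(271.65), np.float64(271.94)]
r3 53 mark 284.18 284.95 needle [np.float64(283.76), np.float64(282.9), np.float64(282.68), np.float64(282.62), np.float64(282.55)]
r4 53 mark 286.8 285.92 needle [np.float64(285.32), np.float64(286.15), np.float64(286.94), np.float64(287.31), np.float64(287.31)]
46 [91 92 90 92 71 40 59 82 95 89 89 94 93 94 92 91]
47 [91 93 93 94 73 40 56 77 85 78 79 93 95 93 91 91]
48 [92 94 94 94 72 40 40 57 64 65 83 94 93 91 90 91]
49 [94 94 94 95 84 61 43 45 49 60 86 93 93 91 91 89]
50 [94 93 93 93 91 78 50 45 51 59 83 93 91 90 89 90]
51 [90 90 90 88 87 78 49 46 51 60 81 90 89 89 89 89]
52 [69 68 69 70 72 66 46 47 50 55 66 75 75 76 80 98]
53 [ 65  64  65  64  68  62  46  46  52  56  66  69  70  71  77 109]
54 [ 65  65  64  66  68  57  43  46  52  56  68  70  70  71  77 109]
55 [ 65  64  65  67  68  57  44  46  52  57  67  69  69  71  78 112]
56 [ 65  64  65  66  69  57  42  45  51  56  69  69  69  71  81 125]
57 [ 66  64  65  67  67  58  43  48  53  58  68  69  68  72  80 127]
```

Run:
```python
from h import *
p=np.array(read_eef_pos());movel(p+[-.02,0,.06],None,speed=.12);pause(.8)
im=snap("top");print([(np.round(x["at"]).tolist(),round(x["confidence"],2)) for n in("soap_bar","ring_100","ring_50") for x in tip_of("top",n)[:2]],read_time_s())
print(sign_off())
```

```text
[([197.0, 175.0], 0.55), ([285.0, 190.0], 0.67), ([324.0, 220.0], 0.61), ([285.0, 190.0], 0.67), ([324.0, 220.0], 0.61)] 46.6
the job is handed in; nothing more can be done
None
```

The job is handed in at 46.6 s. The 100 g ring is seated over the right-pan spindle and released. The beam floats near level, with the needle about 0.6 px past the index mark (roughly −0.004 rad, right pan slightly low), which I left uncorrected. The soap is still on its pan, the smaller ring was not touched, and the gripper is clear.

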